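# Tare a parts bin on the dial scale

### The arm

A 6-joint arm with a two-finger parallel gripper is mounted at the origin on the work surface. World frame = base frame: x ahead of the robot, y to its left, z up, the work surface at z = 0. Lengths are in m, angles in degrees, forces in N, time in s.
With the tool pointing down it reaches from about 0.4 to 0.825 m from the base axis. Payload 7 kg.
Tool frame: the origin (TCP) lies on the centre line of the jaws, within the pads' length; the fingertips stand 19 mm ahead of it and the grasp point (between the pads) is the TCP; z points along the fingers, y is the line along which they close (so a half turn about z gives the same grasp; the last joint's range is limited). The gripper opens to 88 mm and grips with 3 to 60 N. Pads are 19 mm wide; open, the fingers measure 130 mm over their backs; the gripper's body (78 mm by 193 mm) begins 47 mm behind the grasp point.
Start: joints at [90.247, 20.546, 0.682, 0, -70.136, -16.507], TCP at [0.189, 0.648, 0.246] pointing down, gripper open.
Joint ranges: [-176.03, 176.03], [-82.01, 121.73], [-58.28, 71.71], [-173.87, 95.51], [-174.79, -0.11], [-173.66, 173.66]. Speed limits (degrees/s): [136.94, 136.94, 172.46, 180, 180, 180].

### API

Orientations are given as [roll, pitch, yaw] about the fixed x, y, z axes, in that order (R = Rz(yaw) Ry(pitch) Rx(roll)).
In Python, from plant import ctrl gives the robot as it stands.
- The arm moves only by the tool move_arm, never from a script. Its argument "motion" is a list of rows, each a list of 3 entries, a list of its own where there are three numbers: the shift along the tool's x, y, z in mm, then the turn, a rotation vector about the tool's x, y, z in degrees, then the closure, from 0 (fully open) to 1 (shut). A call has 1 to 10 rows; each row is the pose to reach, as a shift and turn from the pose commanded when the call began, along the tool's axes at that moment; what a row does not reach only later rows make up. A row lasts 1/12 s, in which the tool goes at most 41.7 mm and 7.16 degrees, less where a joint would pass 70% of its speed; a pose out of reach is approached as far as the arm can. A call with a gripper value outside its range is refused whole. The fingers move at their own pace and stop on an object; the grip force is fixed at half the most. Time passes only in rows, so rows that repeat a pose let the fingers close. It gives the time, the measured TCP pose, the force, the opening and the grip force at its end, in the units of the state.
- ctrl.get_obs(): the state, without advancing time (a new reading comes with each control period).
- ctrl.snapshot(name): name is "side" or "top"; returns a dict with "color" (420x560x3 uint8, blue, green, red), "camera_matrix" (3x3 intrinsics, pixels), "cam_to_world" (4x4, takes a point from camera to world coordinates). Camera axes: x right, y up, looking along -z (the intrinsics and any distortion apply to the point x, -y, -z); pixel columns grow to the right and rows downward; lengths in m; the calibration is good to about 2 mm. A picture is of the moment at which its call begins. There is no depth.
- ctrl.close_job(): hands the job in; it is judged then, once.
The state is a dict: "clock": time; "joint_pos": joint angles; "qvel": joint speeds; "tau": joint torques, N m; "tool_pos": TCP position; "orientation": TCP orientation; "force": force on the tool from outside, world axes, zero at the start; "moment": the same for the moment, N m; "opening": finger opening in m; "gripper_force": force on a finger pad.
Only numpy, scipy, OpenCV 4.12 (cv2) and the standard library are available. Lean on these libraries where they do the work, as an engineer would, in place of code of your own. Each camera call takes 0.05 s, during which the arm holds its last target. There are 200 camera calls.

### The job

Lift the green bin, the top one, off the pile of nested parts bins in the leaning holder and stand it upright in the middle of the scale's pan, leaving the other two bins nested in the holder. With the bin let go on the pan, turn the scale's zero knob until the red zero mark on the dial lies under the tip of the black pointer. Leave the tape roll, the jar and the screwdriver where they are.

Things in the scene. Friction and masses are not known exactly. Their poses are not given: they have to be found in the camera images.
- bin_top: Open stacking bin, 100 (x) by 62 (y) by 60 mm (z). Its upper 28 mm is a full-size collar with 2.5 mm walls; the body below is 92 x 54 mm. Origin: centre of its underside. About 0.1 kg. Green, top of the pile; its z leans 30 degrees towards the holder's -x (robot side). Its body is nested 28 mm deep in the yellow collar, 1.5 mm play all round; its collar is free, 4 mm above the yellow rim.
- bin_mid: Open stacking bin, 100 (x) by 62 (y) by 60 mm (z). Its upper 28 mm is a full-size collar with 2.5 mm walls; the body below is 92 x 54 mm. Origin: centre of its underside. About 0.1 kg. Yellow, in the middle of the pile; the floor of the bin above stands 32 mm above its own floor underside.
- bin_low: Open stacking bin, 100 (x) by 62 (y) by 60 mm (z). Its upper 28 mm is a full-size collar with 2.5 mm walls; the body below is 92 x 54 mm. Origin: centre of its underside. About 0.1 kg. Red, at the bottom of the pile, standing in the holder's pocket.
- holder: Fixed steel stand, foot 170 x 110 mm, with an aluminium pocket (106 x 68 mm, 27 mm deep) that leans 30 degrees towards the holder's -x. Origin: on the bench under the stand, x and y along the foot.
- scale: Fixed blue dial scale, housing 150 mm (its x) by 300 mm (its y), top face 60 mm above the bench. Origin: centre of its underside. Along its y: pan centre at +85 mm, dial centre at -20 mm, zero knob axis at -112 mm.
- pan_top (a point): Centre of the upper face of the square steel pan, 126 (x) by 116 (y) mm, about 91 mm above the bench, axes as the scale's. The pan is sprung: it sinks about 8 mm under the bin (16 mm at most) and the more it sinks the further the pointer turns clockwise.
- pointer_tip (a point): Tip of the black pointer above the dial, 38 mm from the dial centre. It points along the scale's +x with the pan empty and turns clockwise, seen from above, by 0.5 to 1.1 rad under the bin.
- zero_mark (a point): Middle of the red zero mark (17 x 6 mm) on the white dial face (94 mm across), 38 mm from the dial centre. The dial turns with the zero knob.
- knob_top (a point): Centre of the top face of the round black zero knob, 39 mm across, 30 mm high, vertical axis; its top is 94 mm above the bench. Its axes turn with it.
- zero_knob (a joint): Angle of the zero knob (rad), growing clockwise seen from above, range -1.0 to 2.6; the dial turns the same way by 0.8 of the knob's turn. It stays where it is left.
- tape_roll: Bystander: white roll of sealing tape lying flat, 110 mm across, 24 mm high. Origin: centre of its underside.
- screw_jar: Bystander: glass jar with an orange lid, 60 mm across, 85 mm high. Origin: centre of its underside.
- screwdriver: Bystander: screwdriver with an orange handle, lying on the bench along its x.
Not all that is in view belongs to the job. What is shaped like the bin_top but pink or purple is not meant.

How it is judged (in metres and radians):
On the way, in this order (a step that is already met when the one before it is completed fails the run):
1. the green bin stands upright in the middle of the pan, let go (z of bin_top in the frame of pan_top between -0.004 and 0.004 m and horizontal distance between bin_top and pan_top below 0.025 m and angle between bin_top's own z axis and vertical below 0.08 rad and contact force between bin_top and the fingers below 0.05 N and linear speed of bin_top below 0.02 m/s), for 0.3 s.
2. with the bin on the pan, the zero mark is brought under the pointer tip (all of step 1 and horizontal distance between pointer_tip and zero_mark below 0.004 m), for 0.2 s.
At the end, for the whole second after the job is handed in: The green bin stands upright (within 4.5 degrees), released and still, its floor on the pan (within 4 mm) and its centre within 25 mm of the pan's centre; the pointer tip is within 4 mm of the zero mark, seen from above; the yellow and red bins are within 10 mm of where they started, in the holder (all of step 2 and distance of each of bin_mid, bin_low from where it was at the start of the episode below 0.01 m); the robot touches nothing.
It fails at once if the yellow or red bin is pulled out or knocked (moved more than 30 mm) (distance of any of bin_mid, bin_low from where it was at the start of the episode above 0.03 m).
It fails at once if the tape roll, jar or screwdriver is moved more than 20 mm (distance of any of tape_roll, screw_jar, screwdriver from where it was at the start of the episode above 0.02 m).
It also fails if it takes over 46 s, if anything falls off the work surface, if the arm or the gripper's body presses on something with over 40 N, if the wrist force passes 120 N, or if a joint passes its speed limit or range.

## Working session

There is one attempt and no reset: what is moved stays moved. The work goes in short steps, Python scripts to look and compute and a tool call to move; the robot and the scene stay as the last step left them, time stands still between calls to the robot, and variables do not carry over. Pictures are saved under pics/ and viewed, at most 10 in all, crops included, and the job is handed in when it is done.

Besides the shell and the picture viewer there is one more tool, called as name([rows], argument=value, ...), one row to a line, values as JSON. move_arm: Moves the arm, as the interface text tells. Its arguments: {"type":"object","properties":{"motion":{"type":"array"}},"required":["motion"]}

```bash
mkdir -p pics; ls
cat > h.py <<'E'
import numpy as np, cv2
from plant import ctrl
from scipy.spatial.transform import Rotation as R
def snap(n,f):
    s=ctrl.snapshot(n); cv2.imwrite('pics/'+f,s['color']); np.savez('pics/'+f[:-4],**{k:np.array(s[k]) for k in('color','camera_matrix','cam_to_world')})
    return s
def proj(s,P):
    T=np.linalg.inv(s['cam_to_world']); p=(T[:3,:3]@np.atleast_2d(P).T).T+T[:3,3]
    q=np.c_[p[:,0],-p[:,1],-p[:,2]]@np.array(s['camera_matrix']).T
    return q[:,:2]/q[:,2:]
def ray(s,u,v,z):
    T=np.array(s['cam_to_world']);d=np.linalg.solve(s['camera_matrix'],[u,v,1.]);d=T[:3,:3]@[d[0],-d[1],-d[2]]
    return T[:3,3]+d*(z-T[2,3])/d[2]
E
python3 - <<'E'
from h import *
for n in('side','top'):
    s=snap(n,n+'0.png');print(s.keys(),np.round(s['camera_matrix'],1).tolist(),np.round(s['cam_to_world'],3).tolist())
    cv2.imwrite('pics/%s0b.png'%n,cv2.resize(s['color'],(800,600),interpolation=cv2.INTER_CUBIC))
print(ctrl.get_obs())
E
```

```text
pics
dict_keys(['color', 'camera_matrix', 'cam_to_world']) [[485.8, 0.0, 271.4], [0.0, 485.8, 208.9], [0.0, 0.0, 1.0]] [[0.865, 0.369, -0.34, 0.146], [-0.502, 0.641, -0.581, -0.658], [0.004, 0.673, 0.74, 0.94], [0.0, 0.0, 0.0, 1.0]]
dict_keys(['color', 'camera_matrix', 'cam_to_world']) [[495.7, 0.0, 278.2], [0.0, 495.7, 209.6], [0.0, 0.0, 1.0]] [[0.004, 0.988, -0.156, 0.356], [-1.0, 0.003, -0.007, 0.003], [-0.007, 0.157, 0.988, 1.071], [0.0, 0.0, 0.0, 1.0]]
{'clock': 0.1, 'joint_pos': array([ 9.02484750e+01,  2.05892128e+01,  6.36402242e-01, -1.80134717e-02,
       -7.01352785e+01, -1.65066588e+01]), 'qvel': array([-0.00467908, -0.13939476,  0.12143117,  0.13493945, -0.09580106,
       -0.02435314]), 'tau': array([-2.76728402e-03, -5.84166241e+01,  2.93752223e+01,  7.01568246e+00,
        1.01747538e-02, -5.72228737e-05]), 'tool_pos': array([0.18888722, 0.64758651, 0.24467433]), 'orientation': array([ 1.79910730e+02, -8.79433692e-03, -1.62643110e+01]), 'force': array([-0.16486515,  0.75477788, -0.55994819]), 'moment': array([-0.00517767, -0.04670037, -0.0224787 ]), 'gripper_force': 0.0, 'opening': 0.08763077749541134}
```

View pics/side0b.png

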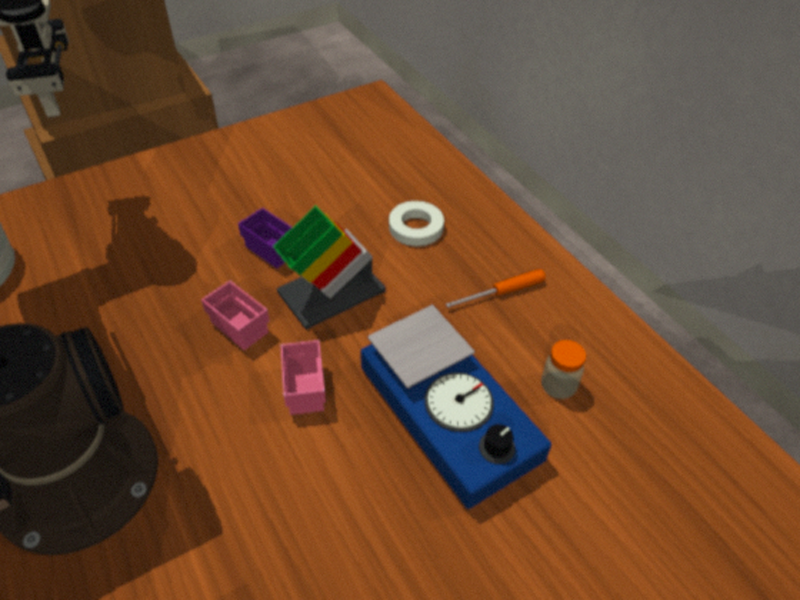

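View pics/top0b.png

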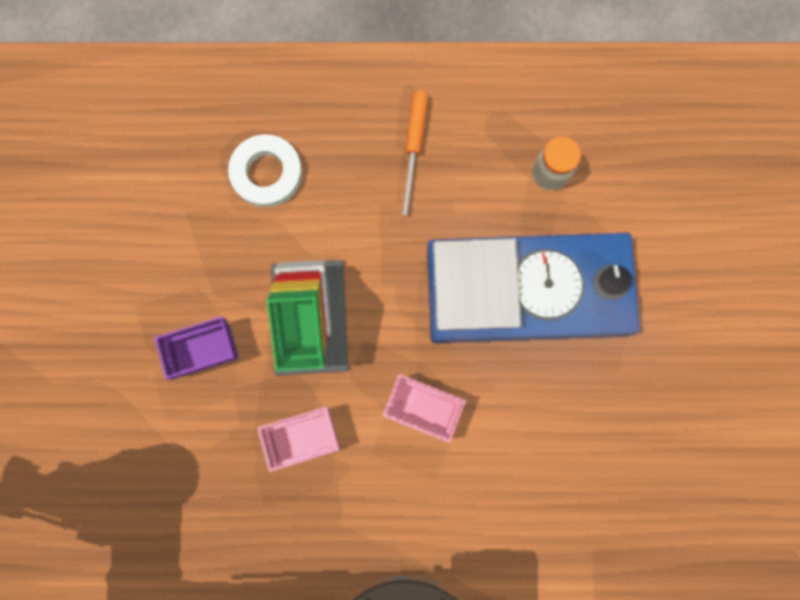

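The side view shows the green bin's rim at about (315,238) on top of the yellow and red bins. In the top view (800x600) its rim spans x 270–325, y 290–372. The scale spans (430,235)–(638,340), with the pan on the left, the dial at (549,284) and the knob at (613,280). The pointer points up, which is +x. I'll fit the poses to the colour silhouettes next.

```bash
cat > fit.py <<'E'
from h import *
from scipy.optimize import minimize
S={n:dict(np.load('pics/%s0.npz'%n)) for n in('side','top')}
def big(m):
    m=m.astype(np.uint8);n,l,st,c=cv2.connectedComponentsWithStats(m);return (l==1+np.argmax(st[1:,4])).astype(np.uint8)
def hsv(s): return cv2.cvtColor(s['color'],cv2.COLOR_BGR2HSV).astype(int)
def hullmask(m):
    c=max(cv2.findContours(m,cv2.RETR_EXTERNAL,cv2.CHAIN_APPROX_NONE)[0],key=len);o=np.zeros_like(m);cv2.fillConvexPoly(o,cv2.convexHull(c),1);return o
def box(a,b,z0,z1): return np.array([[x,y,z] for x in(-a/2,a/2) for y in(-b/2,b/2) for z in(z0,z1)])
K=8
def sil(s,P):
    o=np.zeros((420*K//4,560*K//4),np.uint8); q=(proj(s,P)+.5)*K/4-.5
    cv2.fillConvexPoly(o,cv2.convexHull(np.round(q*16).astype(np.int32)),1,shift=4);return o
def fit(p0,step,pts,masks):
    M={n:cv2.resize(m,None,fx=K/4,fy=K/4,interpolation=cv2.INTER_NEAREST) for n,m in masks.items()}
    f=lambda p:sum((sil(S[n],pts(p))!=M[n]).sum()/M[n].sum() for n in M)
    best=None
    for k in range(3):
        sx=np.vstack([p0]+[np.array(p0)+np.eye(len(p0))[i]*step[i]*(1-2*(k%2)) for i in range(len(p0))])
        r=minimize(f,p0,method='Nelder-Mead',options=dict(initial_simplex=sx,maxiter=400,xatol=1e-5,fatol=1e-5));p0=r.x
    return r
if __name__=='__main__':
    H={n:hsv(S[n]) for n in S}
    col=lambda n,lo,hi,s=100,v=30:big((H[n][...,0]>=lo)&(H[n][...,0]<=hi)&(H[n][...,1]>s)&(H[n][...,2]>v))
    g={n:hullmask(col(n,45,80)) for n in S}
    print({n:m.sum() for n,m in g.items()})
    B=np.vstack([box(.1,.062,.032,.06),box(.092,.054,.028,.032)])
    def pts(p,B=B): return R.from_euler('ZY',[p[3],-np.pi/6]).apply(B)+p[:3]
    x0=ray(S['top'],297*.7,331*.7,.13)
    r=fit([x0[0]+.02,x0[1],.1,0],[.02,.02,.03,.15],pts,g);print('bin',r.x,r.fun,'rim',pts(r.x,np.array([[0,0,.06]])))
    b={n:hullmask(col(n,105,130)) for n in S}
    x0=ray(S['top'],534*.7,288*.7,.06)
    sp=lambda p:R.from_euler('z',p[2]).apply(box(.15,.3,0,.06))+[p[0],p[1],0]
    r=fit([x0[0],x0[1],0],[.02,.02,.05],sp,b);print('scale',r.x,r.fun)
    Rs=R.from_euler('z',r.x[2])
    for nm,q in dict(pan=[0,.085,.091],dial=[0,-.02,.06],knob=[0,-.112,.094]).items():
        w=Rs.apply(q)+[r.x[0],r.x[1],0];print(nm,w,[np.round(proj(S[n],w)/.7,1).tolist() for n in S])
    ims=[]
    for n in S:
        im=cv2.resize(S[n]['color'],(1680,1260),interpolation=cv2.INTER_CUBIC)
        for m,c in((g[n],(255,255,0)),):
            pass
        for nm,q in dict(pan=[0,.085,.091],dial=[0,-.02,.062],knob=[0,-.112,.094]).items():
            w=Rs.apply(q)+[r.x[0],r.x[1],0];cv2.drawMarker(im,tuple(int(v) for v in proj(S[n],w)[0]*3),(0,255,255),0,14,1)
        ims.append(im[450:1050,730:1170] if n=='side' else im[450:750,520:1360])
    E=cv2.resize(ims[0],(400,545)); 
    out=np.zeros((600,800,3),np.uint8); a=cv2.resize(ims[1],(800,286)); out[:286]=a; a=cv2.resize(ims[0],(230,314)); out[286:,:230]=a
    z=cv2.resize(S['top']['color'][170:230,350:450],(560,314),interpolation=cv2.INTER_CUBIC);out[286:,235:795]=z
    cv2.imwrite('pics/ov.png',out)
E
python3 fit.py
```

```text
{'side': np.uint64(1176), 'top': np.uint64(1968)}
bin [0.48246807 0.14467823 0.11082812 0.06359544] 0.09530550024888004 rim [[0.45252872 0.14277165 0.16278964]]
scale [ 0.53840368 -0.18230627  0.02086678] 0.5531384938928009
pan [ 0.53663013 -0.09732478  0.091     ] [[[421.7, 341.5]], [[474.2, 282.0]]]
dial [ 0.53882099 -0.20230192  0.06      ] [[[458.9, 400.8]], [[544.6, 284.6]]]
knob [ 0.54074059 -0.29428189  0.094     ] [[[498.9, 434.3]], [[615.2, 279.1]]]
```

View pics/ov.png

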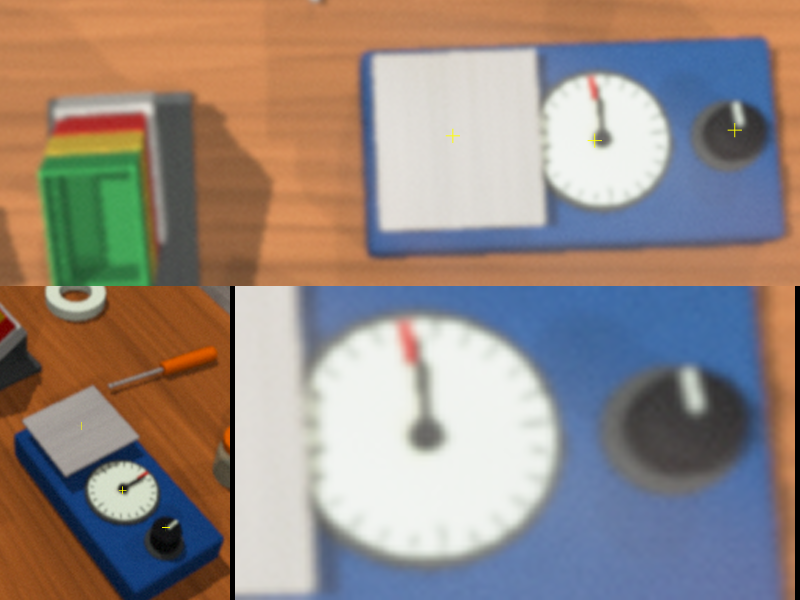

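```bash
cat > fit2.py <<'E'
from fit import *
H={n:hsv(S[n]) for n in S}
P0=np.array([.5366,-.0973,.091])
m={}
for n in S:
    u,v=proj(S[n],P0)[0]; w=((H[n][...,1]<60)&(H[n][...,2]>110)).astype(np.uint8)
    w=cv2.morphologyEx(w,cv2.MORPH_OPEN,np.ones((3,3),np.uint8))
    _,l,st,_c=cv2.connectedComponentsWithStats(w,connectivity=4);k=l[int(v),int(u)];print(n,k,st[k]);m[n]=hullmask((l==k).astype(np.uint8))
pp=lambda p:R.from_euler('z',p[2]).apply(box(.126,.116,-.001,0))+[p[0],p[1],p[3]]
r=fit([.5366,-.0973,.02,.091],[.01,.01,.05,.01],pp,m);print('pan',r.x,r.fun)
for n in S:
    r1=fit([r.x[0],r.x[1],.02],[.01,.01,.05],lambda p:pp([p[0],p[1],p[2],.091]),{n:m[n]});print(n,r1.x,r1.fun)
# knob: dark
m={}
for n in S:
    u,v=proj(S[n],[.5407,-.2943,.08])[0]; w=((H[n][...,2]<85)&(H[n][...,1]<140)).astype(np.uint8)
    _,l,st,_c=cv2.connectedComponentsWithStats(w,connectivity=4);k=l[int(v)+2,int(u)];print(n,k,st[k]);
    # dial white
    u,v=proj(S[n],[.5388,-.2023,.065])[0]
    w=((H[n][...,1]<60)&(H[n][...,2]>110)).astype(np.uint8);w[:]=cv2.morphologyEx(w,2,np.ones((3,3),np.uint8))
    _,l,st,_c=cv2.connectedComponentsWithStats(w,connectivity=4)
    for k in range(1,len(st)):
        if abs(_c[k]-[u,v]).max()<12: 
            c=max(cv2.findContours((l==k).astype(np.uint8),0,1)[0],key=len);e=cv2.fitEllipse(cv2.convexHull(c));print('dial',e,[ray(S[n],*e[0],z).round(4).tolist() for z in(.06,.066)])
E
python3 fit2.py
```

```text
side 13 [ 259  214   72   56 2248]
top 9 [ 303  166  106   65 5630]
pan [ 0.53305712 -0.09950291  0.04353911  0.09106519] 0.4327089293613052
side [ 0.5320609  -0.09914245  0.04652509] 0.02840172786177106
top [ 0.53567305 -0.10216527 -0.0011864 ] 0.39068488585235794
side 334 [335 298  26  27 489]
dial ((321.2962951660156, 280.2947082519531), (37.09239196777344, 44.67805099487305), 96.12472534179688) [[0.5393, -0.2018, 0.06], [0.5366, -0.2049, 0.066]]
top 2 [419 187  23  19 298]
```

```bash
sed -i "s/    w=cv2.morphologyEx(w,cv2.MORPH_OPEN/    if n=='top': w[:,366:]=0\n    w=cv2.morphologyEx(w,cv2.MORPH_OPEN/" fit2.py
cat >> fit2.py <<'E'
w=((H['top'][...,1]<60)&(H['top'][...,2]>110)).astype(np.uint8);w[:,:367]=0;w[:,410:]=0;w[:170]=0;w[230:]=0
c=max(cv2.findContours(w,0,1)[0],key=len);e=cv2.fitEllipse(cv2.convexHull(c));print(e,[ray(S['top'],*e[0],z).round(4).tolist() for z in(.06,.066)])
E
python3 fit2.py
python3 - <<'E'
from fit import *
# green/holder check: fit pocket+pile: tilt & yaw free
H={n:hsv(S[n]) for n in S}
g={n:hullmask(big((H[n][...,0]>=45)&(H[n][...,0]<=80)&(H[n][...,1]>100)&(H[n][...,2]>30))) for n in S}
B=np.vstack([box(.1,.062,.032,.06),box(.092,.054,.028,.032)])
f=lambda p,B=B:R.from_euler('ZY',[p[3],-np.pi/6]).apply(B)+p[:3]
for x0 in([.48,.145,.11,0],[.475,.145,.12,.04],[.49,.14,.10,.1]):
    r=fit(x0,[.01,.01,.01,.05],f,g);print(r.x,r.fun,f(r.x,np.array([[0,0,.06]])))
E
```

```text
side 13 [ 259  214   72   56 2248]
top 8 [ 303  166   63   65 3886]
pan [ 0.53334152 -0.09914402  0.04777737  0.09028642] 0.12193627036365641
side [ 0.53271226 -0.09939865  0.04968898] 0.027213822894168467
top [ 0.53530932 -0.09973378  0.03921822] 0.07958564931783729
side 334 [335 298  26  27 489]
dial ((321.2962951660156, 280.2947082519531), (37.09239196777344, 44.67805099487305), 96.12472534179688) [[0.5393, -0.2018, 0.06], [0.5366, -0.2049, 0.066]]
top 2 [419 187  23  19 298]
((382.58233642578125, 198.95101928710938), (48.92974090576172, 51.86439895629883), 109.21974182128906) [[0.5393, -0.2052, 0.06], [0.5383, -0.2039, 0.066]]
[0.48282632 0.14435553 0.1109172  0.04812448] 0.09712025053924009 [[0.45286106 0.14291235 0.16287873]]
[0.48289335 0.14485959 0.11061437 0.07003336] 0.09431516509042642 [[0.45296689 0.14276031 0.1625759 ]]
[0.48276848 0.14488166 0.11071189 0.06727387] 0.09532624025219844 [[0.45283634 0.14286496 0.16267341]]
```

```bash
cat >> h.py <<'E'
def go(pos,rpy):
    o=ctrl.get_obs();R0=R.from_euler('xyz',o['orientation'],degrees=True);R1=R.from_euler('xyz',rpy,degrees=True)
    d=R0.inv().apply(np.array(pos)-o['tool_pos'])*1000;w=(R0.inv()*R1).as_rotvec(degrees=True)
    print('t',round(o['clock'],2),'shift',d.round(1).tolist(),'turn',w.round(2).tolist(),'q',o['joint_pos'].round(1).tolist(),'F',np.round(o['force'],1))
E
python3 -c "
from h import *
print(R.from_euler('ZYX',[3.5,-30,180],degrees=True).as_matrix().round(3))
go([.4185,.141,.222],[180,-30,3.5])"
```

```text
[[ 0.864  0.061  0.499]
 [ 0.053 -0.998  0.031]
 [ 0.5    0.    -0.866]]
t 0.1 shift [362.3, 422.0, 23.4] turn [5.26, 29.71, -19.29] q [90.2, 20.6, 0.6, -0.0, -70.1, -16.5] F [-0.2  0.8 -0.6]
```

move_arm([
  [[30,35,0],[0.5,3,-2],0],
  [[60,70,0],[1,6,-4],0],
  [[91,106,4],[1.5,9,-6],0],
  [[121,141,7],[2,12,-8],0],
  [[151,176,10],[2.6,15,-10],0],
  [[181,211,12],[3.1,18,-12],0],
  [[211,246,14],[3.7,21,-13.5],0],
  [[242,281,17],[4.2,24,-15.5],0],
  [[272,317,20],[4.7,27,-17.5],0],
  [[302,352,22],[5.26,29.7,-19.3],0],
])

```text
clock: 0.93
tool_pos: [0.3623, 0.2711, 0.2318]
orientation: [-179.9, -29.7, 3.4]
force: [-16.5, -87.1, -97.6]
opening: 0.0875
gripper_force: 0.0
```

```bash
python3 -c "
from h import *
go([.4185,.141,.222],[180,-30,3.5])
print(ctrl.get_obs()['tool_pos'],ctrl.get_obs()['orientation'])"
```

```text
t 0.93 shift [37.3, 133.2, 32.4] turn [-0.0, 0.31, -0.12] q [80.9, -12.5, -58.3, 42.5, -45.7, -18.3] F [-16.5 -87.1 -97.6]
[0.36225714 0.27105994 0.23181976] [-179.92661989  -29.68969195    3.36065334]
```

```bash
python3 -c "
from h import *
go([.36,.36,.25],[180,0,3.5])
go([.4559,.143,.225],[180,0,3.5])
s=snap('side','s1.png')
cv2.imwrite('pics/s1b.png',cv2.resize(s['color'],(800,600)))
print(ctrl.get_obs()['force'],ctrl.get_obs()['tool_pos'],ctrl.get_obs()['joint_pos'])"
```

```text
t 0.93 shift [11.6, -88.9, -14.2] turn [-0.04, -29.69, -0.12] q [80.9, -12.5, -58.3, 42.5, -45.7, -18.3] F [-16.5 -87.1 -97.6]
t 0.93 shift [71.3, 133.4, 48.3] turn [-0.04, -29.69, -0.12] q [80.9, -12.5, -58.3, 42.5, -45.7, -18.3] F [-16.5 -87.1 -97.6]
[-1.48779606  0.4462567   6.34479755] [0.36458154 0.27227912 0.23724026] [ 80.58442221 -12.88950849 -58.11616331  42.8533273  -45.61666887
 -18.12152531]
```

View pics/s1b.png

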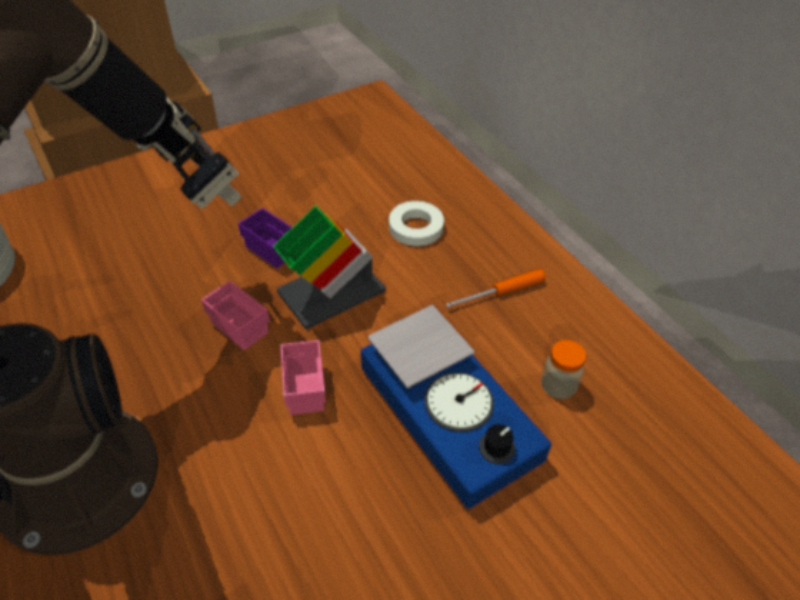

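The force was a transient from joint 3 nearing its limit, and nothing was touched. The 30° tilt is too close to the base, so I'll use a vertical tool; the bin can still be gripped across its sides.

```bash
python3 -c "
from h import *
go([.41,.30,.25],[180,0,3.5])"
```

```text
t 0.98 shift [47.0, -25.0, 12.7] turn [-0.57, -30.05, -0.12] q [80.6, -12.9, -58.1, 42.9, -45.6, -18.1] F [-1.5  0.4  6.3]
```

move_arm([
  [[9,-8,1],[0,-4,0],0],
  [[16,-15,3],[0,-8,0],0],
  [[22,-20,5],[0,-12,0],0],
  [[28,-24,7],[-0.2,-17,0],0],
  [[34,-25,9],[-0.3,-21,0],0],
  [[40,-25,11],[-0.4,-25,0],0],
  [[45,-25,12],[-0.5,-28,0],0],
  [[47,-25,12.7],[-0.6,-30,0],0],
  [[47,-25,12.7],[-0.6,-30,0],0],
])

```text
clock: 1.73
tool_pos: [0.4092, 0.3, 0.2429]
orientation: [179.3, 0.5, 3.1]
force: [0.3, 0.3, 0.4]
opening: 0.0878
gripper_force: 0.0
```

```bash
python3 -c "
from h import *
go([.456,.143,.225],[180,0,3.5])"
```

```text
t 1.73 shift [38.3, 159.1, 19.6] turn [0.7, 0.5, -0.36] q [58.5, 5.2, -19.8, -0.0, -65.9, 34.7] F [0.3 0.3 0.4]
```

move_arm([
  [[4,16,2],[0,0,0],0],
  [[9,38,5],[0,0,0],0],
  [[15,62,8],[0.3,0.2,0],0],
  [[21,88,11],[0.3,0.2,0],0],
  [[27,112,14],[0.7,0.5,-0.2],0],
  [[33,135,17],[0.7,0.5,-0.4],0],
  [[36,150,19],[0.7,0.5,-0.4],0],
  [[38,159,19.6],[0.7,0.5,-0.4],0],
  [[38,159,19.6],[0.7,0.5,-0.4],0],
])

```text
clock: 2.48
tool_pos: [0.4543, 0.1414, 0.2253]
orientation: [180.0, -0.1, 3.6]
force: [-0.6, 0.2, 0.7]
opening: 0.0875
gripper_force: 0.0
```

```bash
python3 -c "
from h import *
go([.4559,.143,.154],[180,0,3.5])
a=snap('side','s2.png')['color'];b=snap('top','t2.png')['color']
o=np.hstack([cv2.resize(a[110:260,130:330],(400,300)),cv2.resize(b[150:300,130:330],(400,300))]);cv2.imwrite('pics/c2.png',o)"
```

```text
t 2.48 shift [1.5, -1.5, 71.3] turn [0.0, -0.14, 0.08] q [41.1, 2.3, -25.5, 0.1, -62.1, 52.4] F [-0.6  0.2  0.7]
```

View pics/c2.png

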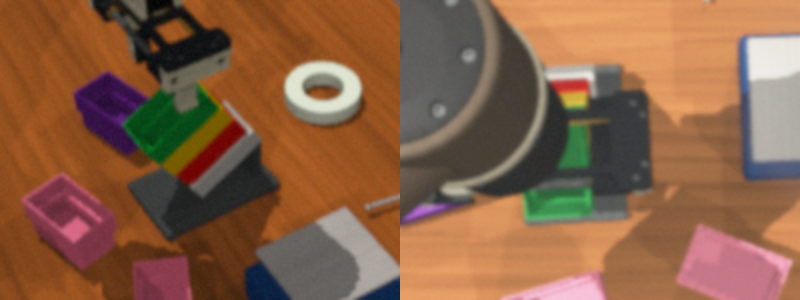

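The gripper is above the green bin, with the near finger just outside its collar. Descending.

move_arm([
  [[1.5,-1.5,14],[0,0,0],0],
  [[1.5,-1.5,28],[0,0,0],0],
  [[1.5,-1.5,42],[0,0,0],0],
  [[1.5,-1.5,54],[0,0,0],0],
  [[1.5,-1.5,64],[0,0,0],0],
  [[1.5,-1.5,71],[0,0,0],0],
  [[1.5,-1.5,71],[0,0,0],0],
])

```text
clock: 3.17
tool_pos: [0.4555, 0.1446, 0.1532]
orientation: [180.0, -0.0, 3.7]
force: [1.0, -0.4, -0.1]
opening: 0.0879
gripper_force: 0.0
```

```bash
python3 -c "
from h import *
go([.4559,.143,.154],[180,0,3.5])"
```

```text
t 3.17 shift [0.3, 1.6, -0.8] turn [0.04, -0.03, 0.2] q [41.3, 6.8, -31.0, 0.1, -52.2, 52.3] F [ 1.  -0.4 -0.1]
```

No contact. Closing.

move_arm([
  [[0,1.5,0],[0,0,0],0.2],
  [[0,1.5,0],[0,0,0],0.4],
  [[0,1.5,0],[0,0,0],0.6],
  [[0,1.5,0],[0,0,0],1],
  [[0,1.5,0],[0,0,0],1],
  [[0,1.5,0],[0,0,0],1],
  [[0,1.5,0],[0,0,0],1],
  [[0,1.5,0],[0,0,0],1],
])

```text
clock: 3.83
tool_pos: [0.4566, 0.1432, 0.155]
orientation: [-179.9, -0.2, 3.7]
force: [-0.9, 0.3, 4.8]
opening: 0.0617
gripper_force: 30.0
```

move_arm([
  [[-2,0,-3.5],[0,0,0],1],
  [[-4.5,0,-7.8],[0,0,0],1],
  [[-7.5,0,-13],[0,0,0],1],
  [[-10.5,0,-18.2],[0,0,0],1],
  [[-13.5,0,-23.4],[0,0,0],1],
  [[-16,0,-27.7],[0,0,0],1],
  [[-18.5,0,-32],[0,0,0],1],
  [[-20,0,-34.6],[0,0,0],1],
  [[-20,0,-34.6],[0,0,0],1],
])

```text
clock: 4.58
tool_pos: [0.4361, 0.1418, 0.1897]
orientation: [-179.9, -0.2, 3.7]
force: [0.6, -0.8, -0.9]
opening: 0.0616
gripper_force: 30.0
```

```bash
python3 -c "
from h import *
go([.437,.143,.30],[180,0,3.5])
a=snap('side','s3.png')['color'];b=snap('top','t3.png')['color']
o=np.hstack([cv2.resize(a[110:260,130:330],(400,300)),cv2.resize(b[150:300,130:330],(400,300))]);cv2.imwrite('pics/c3.png',o)"
```

```text
t 4.58 shift [1.3, -1.3, -110.3] turn [-0.06, -0.18, 0.18] q [42.8, 2.4, -30.4, 0.1, -57.0, 50.8] F [ 0.6 -0.8 -0.9]
```

View pics/c3.png

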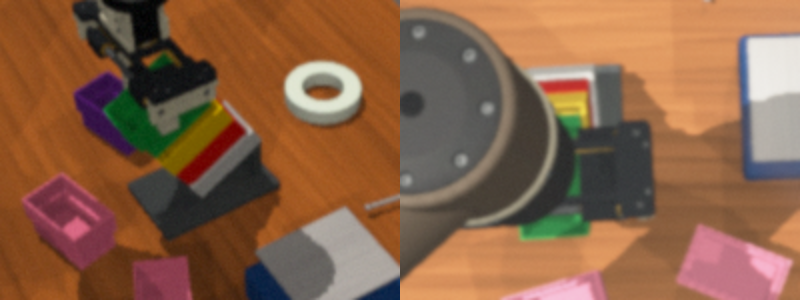

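The yellow bin stayed nested and green is free. Raising, then traversing to above the pan.

move_arm([
  [[0,0,-12],[0,0,0],1],
  [[0,0,-30],[0,0,0],1],
  [[0,0,-50],[0,0,0],1],
  [[4,6,-68],[0,0,0],1],
  [[12,20,-80],[0,0,0],1],
  [[22,40,-84],[0,0,0],1],
  [[33,65,-84],[0,-2,0],1],
  [[45,90,-84],[0,-5,0],1],
  [[57,115,-84],[0,-9,0],1],
  [[68,140,-84],[0,-13,0],1],
])

```text
clock: 5.52
tool_pos: [0.5135, 0.0052, 0.2735]
orientation: [-179.9, 13.0, 3.7]
force: [1.5, 1.8, 0.6]
opening: 0.0616
gripper_force: 30.0
```

```bash
python3 -c "
from h import *
go([.534,-.0995,.20],[180,30,2.5])"
```

```text
t 5.52 shift [29.8, 105.9, 68.3] turn [0.34, -17.01, 1.15] q [19.7, 12.3, -6.8, -3.7, -83.4, 74.8] F [1.5 1.8 0.6]
```

move_arm([
  [[5,20,5],[0,-3,0.2],1],
  [[9,38,10],[0,-6,0.4],1],
  [[14,58,20],[0.2,-9,0.6],1],
  [[19,76,33],[0.3,-12,0.8],1],
  [[24,90,46],[0.3,-14.5,1],1],
  [[28,100,57],[0.3,-16.5,1.1],1],
  [[30,105.9,65],[0.3,-17,1.1],1],
  [[30,105.9,68],[0.3,-17,1.1],1],
  [[30,105.9,68],[0.3,-17,1.1],1],
])

```text
clock: 6.27
tool_pos: [0.5333, -0.0985, 0.199]
orientation: [179.9, 29.9, 2.4]
force: [0.3, 0.2, -0.4]
opening: 0.0618
gripper_force: 30.0
```

```bash
python3 -c "
from h import *
go([.534,-.0995,.148],[180,30,2.5])
a=snap('side','s4.png')['color'];b=snap('top','t4.png')['color']
o=np.hstack([cv2.resize(a[180:330,230:430],(400,300)),cv2.resize(b[130:280,270:470],(400,300))]);cv2.imwrite('pics/c4.png',o)"
```

```text
t 6.27 shift [26.0, 1.0, 43.9] turn [0.08, -0.06, -0.05] q [8.3, 28.1, 1.0, -2.8, -92.7, 84.8] F [ 0.3  0.2 -0.4]
```

View pics/c4.png

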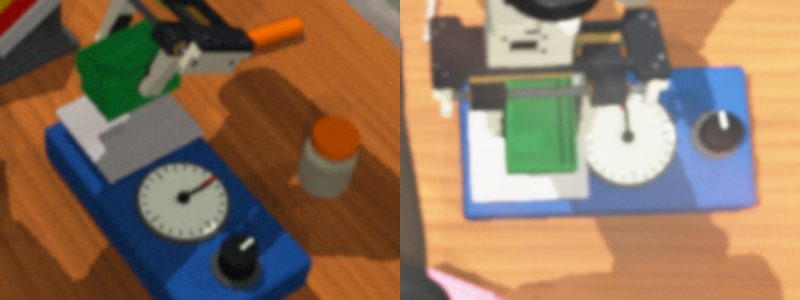

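Run:
```python
import fit; from fit import *
S.update({n:dict(np.load('pics/%s4.npz'%n[0])) for n in S})
g={}
for n in S:
    h=hsv(S[n]);g[n]=hullmask(big((h[...,0]>=45)&(h[...,0]<=85)&(h[...,1]>100)&(h[...,2]>20)))
B=np.vstack([box(.1,.062,.032,.06),box(.092,.054,0,.032)])-[0,0,.0515]
c=np.array([.5333,-.0985,.199])
f=lambda p:R.from_euler('ZY',[np.radians(2.4),p[0]]).apply(B+[p[1],0,p[2]])+c
for k in(['side'],['side','top']):
    for t0 in(-.1,.1):
        r=fit([t0,0,0],[.1,.01,.01],f,{n:g[n] for n in k});print(k,r.x,r.fun)
```

```text
['side'] [-0.06639239 -0.00461138  0.00363419] 0.32861328125
['side'] [-0.43560587 -0.01403712  0.00726899] 0.30126953125
['side', 'top'] [-0.24493861 -0.01220905  0.00284894] 1.3767602944770283
['side', 'top'] [-0.23998485 -0.01007476  0.00281266] 1.3748052602639296
```

move_arm([
  [[5,0.5,8],[0,0,0],1],
  [[11,1,18],[0,0,0],1],
  [[17,1,28],[0,0,0],1],
  [[22,1,37],[0,0,0],1],
  [[25,1,42],[0,0,0],1],
  [[26,1,43.9],[0,0,0],1],
  [[27.5,1,46.5],[0,0,0],1],
  [[29,1,49],[0,0,0],1],
  [[29,1,49],[0,0,0],1],
])

```text
clock: 7.12
tool_pos: [0.5345, -0.0995, 0.1428]
orientation: [179.9, 29.9, 2.5]
force: [-0.1, 0.2, -0.2]
opening: 0.0613
gripper_force: 30.0
```

```bash
python3 -c "
from h import *
go([.534,-.0995,.139],[180,30,2.5])"
```

```text
t 7.12 shift [1.5, -0.1, 3.5] turn [0.09, -0.12, -0.02] q [8.2, 31.0, -2.1, -2.7, -86.7, 85.2] F [-0.1  0.2 -0.2]
```

move_arm([
  [[1.5,0,2.5],[0,0,0],1],
  [[3,0,5],[0,0,0],1],
  [[3,0,5],[0,0,0],1],
  [[3,0,5],[0,0,0],0.8],
  [[3,0,5],[0,0,0],0.3],
  [[3,0,5],[0,0,0],0],
  [[3,0,5],[0,0,0],0],
  [[3,0,5],[0,0,0],0],
  [[3,0,5],[0,0,0],0],
])

```text
clock: 7.87
tool_pos: [0.5347, -0.0996, 0.1374]
orientation: [179.9, 29.9, 2.5]
force: [0.6, 0.4, 0.5]
opening: 0.0829
gripper_force: 0.0
```

```bash
python3 -c "
from h import *
go([.534,-.0995,.26],[180,30,2.5])
a=snap('side','s5.png')['color'];b=snap('top','t5.png')['color']
o=np.hstack([cv2.resize(a[180:330,230:430],(400,300)),cv2.resize(b[130:280,270:470],(400,300))]);cv2.imwrite('pics/c5.png',o)"
```

```text
t 7.87 shift [-61.6, 0.1, -106.0] turn [0.1, -0.15, -0.02] q [8.2, 31.2, -2.4, -2.7, -86.1, 85.2] F [0.6 0.4 0.5]
```

View pics/c5.png

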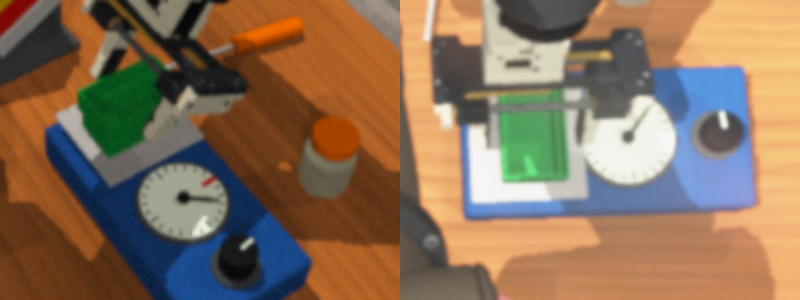

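move_arm([
  [[0,0,0],[0,0,0],0],
  [[-5,0,-8.7],[0,0,0],0],
  [[-12,0,-21],[0,0,0],0],
  [[-20,0,-35],[0,0,0],0],
  [[-30,0,-52],[0,0,0],0],
  [[-40,0,-69],[0,0,0],0],
  [[-50,0,-86],[0,0,0],0],
  [[-58,0,-100],[0,0,0],0],
  [[-61,0,-106],[0,0,0],0],
  [[-61,0,-106],[0,0,0],0],
])

```text
clock: 8.8
tool_pos: [0.5352, -0.0994, 0.2617]
orientation: [179.9, 29.6, 2.5]
force: [0.8, 0.0, 0.5]
opening: 0.0873
gripper_force: 0.0
```

```bash
python3 -c "
from h import *
go([.542,-.296,.16],[180,0,30])
snap('side','s6.png');snap('top','t6.png')"
```

```text
t 8.8 shift [48.8, 196.5, 89.7] turn [-7.01, 29.09, -26.86] q [8.2, 25.6, 5.6, -2.7, -99.5, 84.6] F [0.8 0.  0.5]
```

move_arm([
  [[2,20,4],[-0.7,2.9,-2.7],0],
  [[5,40,8],[-1.4,5.8,-5.4],0],
  [[9,65,16],[-2.1,8.7,-8],0],
  [[15,90,28],[-2.8,11.6,-10.7],0],
  [[21,115,40],[-3.5,14.5,-13.4],0],
  [[28,140,52],[-4.2,17.4,-16],0],
  [[35,163,64],[-4.9,20.4,-18.8],0],
  [[42,182,76],[-5.6,23.3,-21.5],0],
  [[47,193,86],[-6.3,26.2,-24.2],0],
  [[48.8,196.5,89.7],[-7,29.1,-26.9],0],
])

```text
clock: 9.73
tool_pos: [0.5388, -0.297, 0.1543]
orientation: [-179.7, 0.3, 30.1]
force: [-0.4, -0.1, -0.6]
opening: 0.0874
gripper_force: 0.0
```

Run:
```python
from h import *
go([.542,-.296,.16],[180,0,30])
ctrl.get_obs()
A=dict(np.load('pics/s6.npz'));B=dict(np.load('pics/t6.npz'))
a=snap('side','s7.png');b=snap('top','t7.png')
# knob: dark blob in both pre views
for n,s in(('side',A),('top',B)):
    h=cv2.cvtColor(s['color'],cv2.COLOR_BGR2HSV)
    u,v=proj(s,[.542,-.296,.094])[0];print(n,u,v)
a=a['color'];b=b['color']
o=np.zeros((600,800,3),np.uint8)
o[:300]=np.hstack([cv2.resize(a[180:330,230:430],(400,300)),cv2.resize(b[130:280,270:470],(400,300))])
o[300:]=np.hstack([cv2.resize(A['color'][250:325,290:390],(400,300),interpolation=2),cv2.resize(B['color'][160:235,360:460],(400,300),interpolation=2)])
for n,s,ox,oy,X in(('s',A,290,250,0),('t',B,360,160,400)):
    u,v=proj(s,[.542,-.296,.094])[0];cv2.drawMarker(o,(int((u-ox+.5)*4)+X,int((v-oy+.5)*4)+300),(0,255,255),0,12,1)
    u,v=proj(s,[.538,-.204,.066])[0];cv2.drawMarker(o,(int((u-ox+.5)*4)+X,int((v-oy+.5)*4)+300),(255,0,255),0,12,1)
cv2.imwrite('pics/c7.png',o)
```

```text
t 9.73 shift [3.2, 0.7, -5.7] turn [-0.27, 0.26, 0.05] q [-10.7, 19.3, -13.8, -0.0, -57.3, 130.8] F [-0.4 -0.1 -0.6]
side 350.26149420542833 304.37184577582116
top 431.4453668602328 194.7421988978536
```

View pics/c7.png

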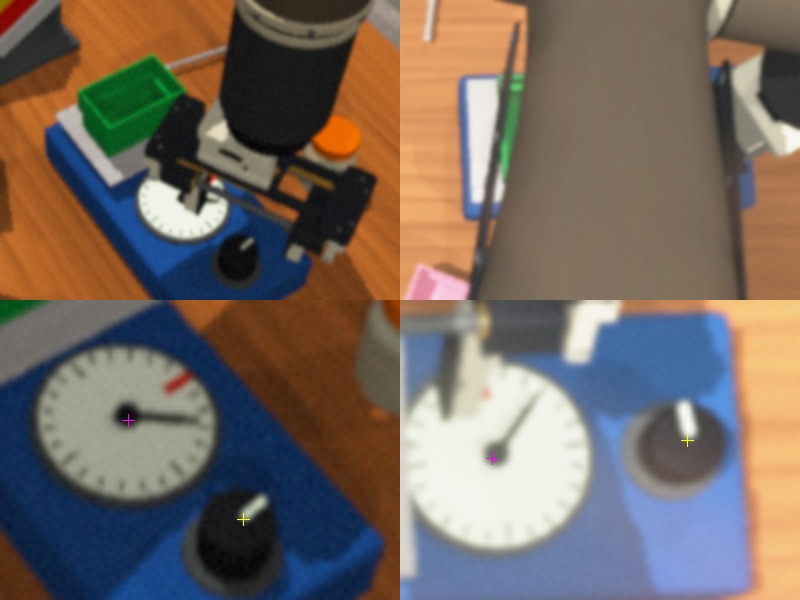

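Run:
```python
from h import *
A=dict(np.load('pics/s6.npz'));B=dict(np.load('pics/t6.npz'))
for n,s,ox,oy,pts in(('s',A,290,250,dict(hub=(127,415),tip=(199,420),mark=(178,383))),('t',B,-40,160,dict(hub=(497,455),tip=(540,391),mark=(487,392)))):
    ox=290 if n=='s' else 360-100
    W={}
    for k,(x,y) in pts.items():
        z={'hub':.068,'tip':.068,'mark':.064}[k]
        W[k]=ray(s,x/4-.5+ox,(y-300)/4-.5+oy,z)
    c=np.array([.538,-.204,0])
    for k in W: d=(W[k]-c)[:2];print(n,k,W[k].round(4),np.degrees(np.arctan2(d[1],d[0])).round(1),np.hypot(*d).round(4))
    d=W['tip']-W['hub'];print('ptr dir',np.degrees(np.arctan2(d[1],d[0])))
go([.542,-.296,.087],[180,0,30])
```

```text
s hub [ 0.5385 -0.2015  0.068 ] 77.6 0.0025
s tip [ 0.5702 -0.2235  0.068 ] -31.2 0.0376
s mark [ 0.5763 -0.196   0.064 ] 11.8 0.0391
ptr dir -34.74281853016433
t hub [ 0.5394 -0.206   0.068 ] -55.1 0.0024
t tip [ 0.573  -0.2291  0.068 ] -35.7 0.043
t mark [ 0.5732 -0.2026  0.064 ] 2.3 0.0353
ptr dir -34.5412297031705
t 9.83 shift [3.9, 1.7, 68.7] turn [-0.28, 0.24, -0.06] q [-10.7, 19.1, -13.8, -0.1, -57.4, 130.7] F [-0.7  0.1  0.3]
```

move_arm([
  [[3.9,1.7,8],[-0.3,0.2,0],0.2],
  [[3.9,1.7,20],[-0.3,0.2,0],0.2],
  [[3.9,1.7,34],[-0.3,0.2,0],0.2],
  [[3.9,1.7,48],[-0.3,0.2,0],0.2],
  [[3.9,1.7,58],[-0.3,0.2,0],0.2],
  [[3.9,1.7,64],[-0.3,0.2,0],0.2],
  [[3.9,1.7,66.5],[-0.3,0.2,0],0.2],
  [[3.9,1.7,66.5],[-0.3,0.2,0],0.2],
])

```text
clock: 10.5
tool_pos: [0.5449, -0.2951, 0.0906]
orientation: [179.9, 0.0, 30.0]
force: [0.7, 0.2, 0.1]
opening: 0.0699
gripper_force: 0.0
```

```bash
python3 -c "
from h import *
go([.542,-.296,.088],[180,0,30])"
```

```text
t 10.5 shift [-3.0, -0.7, 2.6] turn [0.14, 0.04, 0.04] q [-10.3, 23.2, -17.5, 0.2, -49.2, 130.3] F [0.7 0.2 0.1]
```

move_arm([
  [[-2.5,-0.7,2],[0,0,0],0.3],
  [[-2.5,-0.7,2],[0,0,0],0.4],
  [[-2.5,-0.7,2],[0,0,0],0.6],
  [[-2.5,-0.7,2],[0,0,0],1],
  [[-2.5,-0.7,2],[0,0,0],1],
  [[-2.5,-0.7,2],[0,0,0],1],
  [[-2.5,-0.7,2],[0,0,0],1],
  [[-2.5,-0.7,2],[0,0,0],1],
])

```text
clock: 11.17
tool_pos: [0.542, -0.2956, 0.0897]
orientation: [179.9, -0.0, 30.0]
force: [-2.0, 4.9, 5.8]
opening: 0.0388
gripper_force: 30.0
```

move_arm([
  [[0,0,0],[0,0,4],1],
  [[0,0,0],[0,0,9],1],
  [[0,0,0],[0,0,15],1],
  [[0,0,0],[0,0,21],1],
  [[0,0,0],[0,0,27],1],
  [[0,0,0],[0,0,33],1],
  [[0,0,0],[0,0,39],1],
  [[0,0,0],[0,0,45],1],
  [[0,0,0],[0,0,50],1],
  [[0,0,0],[0,0,53],1],
])

```text
clock: 12.0
tool_pos: [0.5421, -0.2961, 0.0897]
orientation: [179.9, -0.1, -23.3]
force: [-2.4, 1.9, 3.9]
opening: 0.0381
gripper_force: 30.0
```

Run:
```python
from h import *
go([.542,-.296,.089],[180,0,-23])
s=snap('side','s8.png');h=cv2.cvtColor(s['color'],cv2.COLOR_BGR2HSV).astype(int)
m=((h[...,0]<8)|(h[...,0]>172))&(h[...,1]>110)&(h[...,2]>50)
u,v=proj(s,[.538,-.204,.066])[0]
ys,xs=np.nonzero(m);k=np.hypot(xs-u,ys-v)<26;print(u,v,len(xs[k]),xs[k].mean() if k.any() else 0,ys[k].mean() if k.any() else 0)
```

```text
t 12.0 shift [-0.1, -0.1, 0.7] turn [0.1, -0.14, -0.25] q [-10.5, 23.1, -17.9, 0.2, -48.9, 77.1] F [-2.4  1.9  3.9]
321.6108564695127 279.71453073046706 0 0 0
```

move_arm([
  [[0,0,0],[0,0,0],0.7],
  [[0,0,0],[0,0,0],0.3],
  [[0,0,0],[0,0,0],0.2],
  [[0,0,0],[0,0,0],0.2],
  [[0,0,-10],[0,0,0],0.2],
  [[0,0,-30],[0,0,0],0.2],
  [[0,0,-60],[0,0,0],0.2],
  [[0,0,-95],[0,0,0],0.2],
  [[0,0,-130],[0,0,0],0.2],
  [[0,0,-160],[0,0,0],0.2],
])

```text
clock: 12.88
tool_pos: [0.5422, -0.296, 0.2528]
orientation: [179.9, -0.3, -22.9]
force: [0.5, -0.8, 0.0]
opening: 0.07
gripper_force: 0.0
```

Run:
```python
from h import *
go([.50,.05,.28],[180,0,-23])
```

```text
t 12.88 shift [-173.6, -302.1, -28.6] turn [0.1, -0.28, 0.06] q [-10.4, 14.8, -6.6, 0.2, -68.3, 77.4] F [ 0.5 -0.8  0. ]
```

move_arm([
  [[-10,-17,-10],[0,0,0],0.2],
  [[-28,-48,-28],[0,0,0],0.2],
  [[-46,-80,-28],[0,0,0],0.2],
  [[-64,-112,-28],[0,0,0],0.2],
  [[-83,-145,-28],[0,0,0],0.2],
  [[-102,-178,-28],[0,0,0],0.2],
  [[-121,-211,-28],[0,0,0],0.2],
  [[-140,-244,-28],[0,0,0],0.2],
  [[-158,-275,-28],[0,0,0],0.2],
  [[-173,-302,-28],[0,0,0],0.2],
])

```text
clock: 13.72
tool_pos: [0.5, 0.052, 0.2775]
orientation: [180.0, -0.2, -22.9]
force: [1.0, -0.0, 0.2]
opening: 0.0701
gripper_force: 0.0
```

Run:
```python
from h import *
o=np.zeros((600,800,3),np.uint8)
for i,n in enumerate(('side','top')):
    s=snap(n,n[0]+'9.png')
    u,v=proj(s,[.538,-.204,.066])[0]
    f=9; M=np.float32([[f,0,-f*u+200],[0,f,-f*v+300]])
    o[:,400*i:400*i+400]=cv2.warpAffine(s['color'],M,(400,600),flags=2);print(n,u,v)
cv2.imwrite('pics/c9.png',o)
```

```text
side 321.6108564695127 279.71453073046706
top 382.6180335355241 199.0758272841885
```

View pics/c9.png

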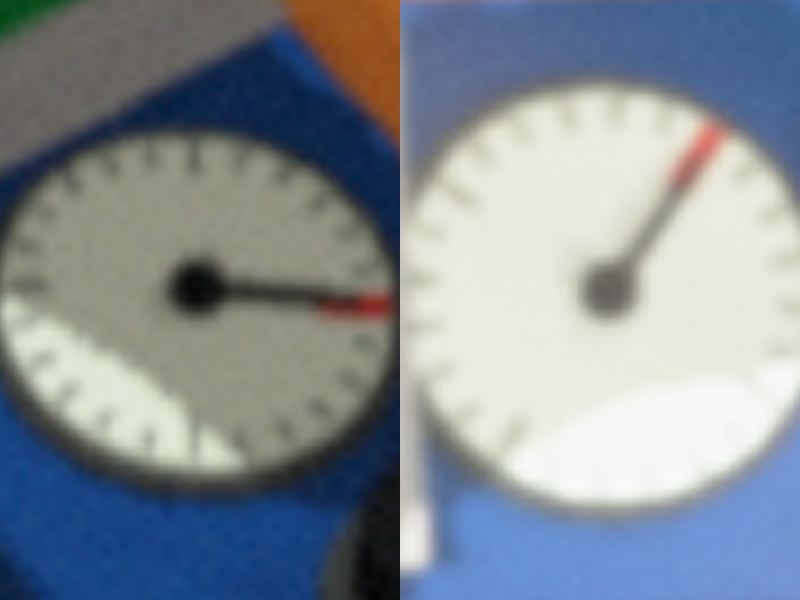

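The top view shows the pointer, hub (607,290) to tip about (682,185), running straight into the red mark, (682,182)–(722,128). The side view agrees to about 1–1.5 mm. Before handing in I'll check the bin's position and the other two bins numerically.

Run:
```python
from fit import *
S0={n:dict(v) for n,v in S.items()}
S.update({n:dict(np.load('pics/%s9.npz'%n[0])) for n in S0})
h=hsv(S['side']);g=hullmask(big((h[...,0]>=45)&(h[...,0]<=85)&(h[...,1]>100)&(h[...,2]>20)))
B=np.vstack([box(.1,.062,.032,.06),box(.092,.054,0,.032)])
f=lambda p:R.from_euler('ZY',[p[2],p[3]]).apply(B)+[p[0],p[1],.083]
r=fit([.534,-.0995,.04,0.],[.01,.01,.05,.05],f,{'side':g});print('bin',r.x,r.fun)
for lo,hi,nm in((22,34,'yellow'),):
    for n in S:
        for s in(S0[n],S[n]):
            h=hsv(s);m=(h[...,0]>=lo)&(h[...,0]<=hi)&(h[...,1]>150)&(h[...,2]>60);ys,xs=np.nonzero(m);print(nm,n,len(xs),xs.min() if len(xs) else 0,xs.max() if len(xs) else 0,ys.min() if len(xs) else 0,ys.max() if len(xs) else 0)
```

```text
bin [ 0.53444007 -0.09914358  0.06944765  0.00525061] 0.039413773477518496
yellow side 347 200 244 143 196
yellow side 1098 200 322 150 232
yellow top 172 189 226 197 238
yellow top 1584 189 227 200 250
```

```bash
python3 -c "
from plant import ctrl
print(ctrl.close_job())"
```

```text
the job is handed in; nothing more can be done
None
```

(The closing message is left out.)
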